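# Set up three tube-on-plate joints for tack welding

### The job

Set up three joints for tack welding. Swing the hold-down finger of the blue clamp up and leave it up, take the square steel blank out from under it, lay the blank flat and centred on the copper backing disc, and stand the square tube upright in the middle of the blank with its sides square to the blank's. Also stand the larger round tube upright and centred on the larger flange and the smaller round tube upright and centred on the smaller flange, and let go of everything.

Things in the scene. Friction and masses are not known exactly. Their poses are not given: they have to be found in the camera images.
- big_tube_mid (a point): larger round steel tube standing upright, outer diameter 56 mm, bore 48 mm, 80 mm tall, about 0.4 kg; the point is its centre, half-way up (40 mm above its foot); z along the tube, up. (A solid round steel bar, 40 mm across and 55 mm tall, with no bore, stands among the tubes and is not needed.)
- small_tube_mid (a point): smaller round steel tube standing upright, outer diameter 34 mm, bore 26 mm, 60 mm tall, about 0.18 kg; the point is its centre, half-way up (30 mm above its foot); z along the tube, up
- square_tube_mid (a point): square steel tube standing upright, 36 x 36 mm outside, 3 mm wall, 75 mm tall, about 0.24 kg; the point is its centre, half-way up (37.5 mm above its foot); x and y square to its faces, z up
- blank_mid (a point): flat square steel blank, 60 x 60 x 8 mm, about 0.22 kg, at the start lying flat in the nest of the blue clamp under the hold-down finger, its underside 10 mm above the table; its two y sides overhang the clamp's base by 8 mm and are free to be gripped across y; the point is its centre (half-way through its thickness); x and y square to its sides, z up
- flange_big: larger round flange, steel disc 100 mm across and 10 mm thick with a 40 mm bore and four dark bolt holes, fixed flat on the table; origin at the centre of its underside
- flange_small: smaller round flange, steel disc 74 mm across and 10 mm thick with a 20 mm bore and four dark bolt holes, fixed flat on the table; origin at the centre of its underside
- backing: copper backing disc, 54 mm across and 14 mm high, solid, fixed on the table; origin at the centre of its underside; the blank overhangs it all round when laid on it
- clamp: blue clamp fixed on the table: base 140 x 44 x 10 mm, with the blank's nest centred on its origin (centre of the nest, at table level) between two 5 mm high stops at x = -36 and +36 mm, and the fork of the finger's hinge behind it at x = +75 mm (60 mm tall); x points from the nest to the hinge, z up. The hinge axis runs along y at x = 75 mm, z = 50 mm
- finger (a joint): swing of the hold-down finger, rad: 0 = down, level over the blank (its foot 1.5 mm above the blank), growing as it swings up and back over the hinge, 1.75 = fully up at its stop, leaning back clear of the nest. Lightly sprung, with a stiff hinge that stays where it is left; lifting takes about 4 N at the grip
- finger_grip (a point): centre of the black grip roll at the end of the hold-down finger: 22 mm thick, 30 mm long, lying along y (parallel to the hinge axis), 95 mm from the hinge axis; 50 mm above the table when down. It can be pinched on its two end faces (across y) from above and pivots between the pads as it is carried round the arc
Mind the look-alikes: they are no part of the job. Leave any black or yellow look-alike of the part that bears big_tube_mid alone.

How it is judged:
By the outcome, as a careful person would: the job done as asked, in the order asked, and still so for the second after the job is handed in, with the robot touching nothing.
It also fails if it takes over 141 s, if anything falls off the work surface, if the arm or the gripper's body presses on something with over 40 N, if the wrist force passes 120 N, or if a joint passes its speed limit or range.

### The arm

A 6-joint arm with a two-finger parallel gripper is mounted at the origin on the work surface. World frame = base frame: x ahead of the robot, y to its left, z up, the work surface at z = 0. Lengths are in m, angles in rad, forces in N, time in s.
With the tool pointing down it reaches from about 0.275 to 0.975 m from the base axis. Payload 8.4 kg.
Tool frame: the origin (TCP) lies midway between the tips of the shut fingers; the grasp point (between the pads) lies env.grip_point_offset behind it (env.grip_point_offset is the distance from the TCP to the grasp point, in m); z points along the fingers, y is the line along which they close (so a half turn about z gives the same grasp; the last joint's range is limited). The gripper opens to 92 mm and grips with 3 to 60 N. Pads are 20 mm wide; open, the fingers measure 128 mm over their backs; the gripper's body (75 mm by 189 mm) begins 69 mm behind the grasp point.
Start: joints at [-1.185, 0.353, 1.633, -0, 1.155, -0.002], TCP at [0.236, -0.579, 0.215] pointing down, gripper open.
Joint ranges: [-2.63, 2.63], [-0.92, 2.1], [0.06, 2.66], [-1.3, 4.44], [0, 2.69], [-3.02, 3.02]. Speed limits (rad/s): [2.22, 2.22, 2.79, 3.14, 3.14, 3.14].

### API

Orientations are given as a unit quaternion [w, x, y, z].
In Python, from workcell import env gives the robot as it stands.
- The arm moves only by the shell command python3 -m pendant 'ROWS' [OPENING]. ROWS is JSON, a list of rows, each an object of numbers: "tx", "ty", "tz": the shift along the tool's x, y, z in m; "spin": the turn about the tool's z in rad. A call has 1 to 8 rows; each row shifts and turns the commanded pose from where the row before left it, along the tool's axes as they then stand; what a row does not reach is not made up. A row lasts 1/8 s, in which the tool goes at most 62.5 mm and 10.7 degrees, less where a joint would pass 70% of its speed; a pose out of reach is approached as far as the arm can. A call is refused whole if a number of a shift passes 0.0625 or a number of a turn 0.188, either way. A call with a gripper value outside its range is refused whole. OPENING is the opening, from 0 (shut) to 1 (fully open), set as the call begins (- or left out, the last holds). The fingers move at their own pace and stop on an object; the grip force is fixed at half the most. Time passes only in rows, so rows that do not move let the fingers close. It gives the time, the measured TCP pose, the force, the opening and the grip force at its end, in the units of the state.
- env.state(): the state, without advancing time (a new reading comes with each control period).
- env.grab_frame(name): name is "scene" or "top" or "wrist"; returns the picture (384x512x3 uint8, red, green, blue); there is no depth.
- env.camera_params(name): a dict with "mtx" (3x3 intrinsics, pixels), "extrinsics" (4x4, takes a point from world to camera coordinates). Camera axes: x right, y down, z forward; pixel columns grow to the right and rows downward; lengths in m; the calibration is good to about 2 mm. A picture is of the moment at which its call begins: read the wrist's pose just before it. camera_params takes no time and is no camera call; for the wrist camera it gives the pose at the moment of the call.
- env.hand_in(): hands the job in; it is judged then, once.
The state is a dict: "time_s": time; "q": joint angles; "joint_velocities": joint speeds; "effort": joint torques, N m; "tool_pos": TCP position; "tool_rot": TCP orientation; "force": force on the tool from outside, world axes, zero at the start; "torque": the same for the moment, N m; "finger_gap": opening from 0.0 (shut) to 1.0 (fully open); "finger_force": force on a finger pad.
Only numpy, scipy, OpenCV 4.12 (cv2) and the standard library are available. Lean on these libraries where they do the work, as an engineer would, in place of code of your own. Each camera call takes 0.05 s, during which the arm holds its last target. There are 200 camera calls.

## Working session

There is one attempt and no reset: what is moved stays moved. The work goes in short steps, Python scripts to look and compute and a shell command to move; the robot and the scene stay as the last step left them, time stands still between calls to the robot, and variables do not carry over. Pictures are saved under pics/ and viewed, at most 14 in all, crops included, and the job is handed in when it is done.

```bash
ls; mkdir -p pics
python3 - <<'E'
from workcell import env
import cv2,numpy as np
print(env.state()); print(env.grip_point_offset)
for n in("top","scene"):
    f=env.grab_frame(n); p=env.camera_params(n); print(n,p)
    cv2.imwrite(f"pics/{n}0.png",cv2.resize(f[:,:,::-1],(800,600),interpolation=cv2.INTER_CUBIC)); np.save(f"{n}0.npy",f)
print(env.camera_params("wrist"))
E
```

```text
pics
{'time_s': 0.0, 'q': array([-1.18542469e+00,  3.53613474e-01,  1.63411126e+00,  1.20349096e-05,
        1.15516161e+00, -2.37035642e-03]), 'joint_velocities': array([ 0.00025259,  0.00087447, -0.00287523, -0.0011983 ,  0.00219097,
       -0.00097289]), 'effort': array([ 5.71703749e-04, -5.93847156e+01, -3.34223807e+01,  6.99410099e-02,
        2.32009630e-02, -1.25143970e-04]), 'tool_pos': array([ 0.23615647, -0.57816033,  0.21389512]), 'tool_rot': array([-6.36068368e-04,  9.81266071e-01,  1.92656377e-01, -1.17712628e-04]), 'force': array([-0.43108076,  0.4413572 , -0.39703442]), 'torque': array([-0.004571  ,  0.05732671, -0.01479791]), 'finger_force': 0.0, 'finger_gap': 1.0013549200835299}
0.0187
top {'mtx': array([[424.44723475,   0.        , 254.53313558],
       [  0.        , 424.44723475, 193.2195142 ],
       [  0.        ,   0.        ,   1.        ]]), 'extrinsics': array([[ 0.00993341, -0.99989871,  0.01019279, -0.01263706],
       [-0.99185754, -0.01114675, -0.12686358,  0.50448948],
       [ 0.12696435, -0.0088496 , -0.9918678 ,  1.09105427],
       [ 0.        ,  0.
[... 286 characters left out ...]
    [ 0.57978984,  0.32267537, -0.74814728, -0.25738142],
       [-0.66220998, -0.34833827, -0.66342926,  1.24558765],
       [ 0.        ,  0.        ,  0.        ,  1.        ]])}
{'mtx': array([[329.34572351,   0.        , 251.92854141],
       [  0.        , 329.34572351, 192.5102152 ],
       [  0.        ,   0.        ,   1.        ]]), 'extrinsics': array([[ 3.78006896e-01, -9.25802761e-01,  1.84882756e-04,
        -6.24588773e-01],
       [-8.97901461e-01, -3.66566074e-01,  2.43725829e-01,
        -2.80698763e-02],
       [-2.25574274e-01, -9.22960507e-02, -9.69844156e-01,
         3.87805443e-01],
       [ 0.00000000e+00,  0.00000000e+00,  0.00000000e+00,
         1.00000000e+00]])}
```

View pics/top0.png

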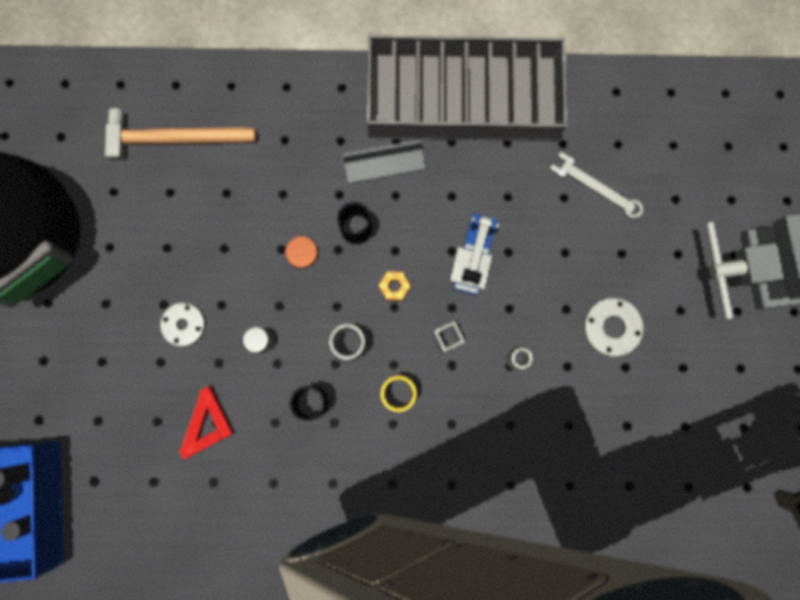

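View pics/scene0.png

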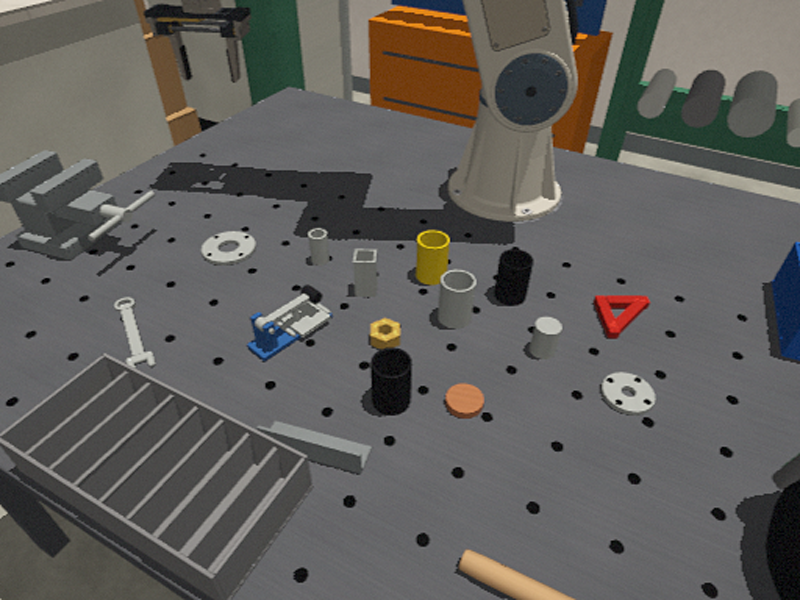

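The top view (800x600) shows:
- big flange (614,327), small flange (182,324) and backing disc (301,252)
- clamp (475,255), with its black grip at (472,275)
- candidates for the big tube: bare steel (347,341), with look-alikes yellow (398,393), black (356,222) and black (311,401)
- solid bar at (256,340), small tube (522,358) and square tube (449,336)

I choose bare steel for the tubes.

```bash
cat > h.py <<'E'
from workcell import env
import cv2,numpy as np
def ray(p,uv):
    E=np.array(p["extrinsics"]);R,t=E[:3,:3],E[:3,3]
    d=R.T@np.linalg.solve(p["mtx"],[uv[0],uv[1],1.]); return -R.T@t,d
def onz(p,uv,z):
    c,d=ray(p,uv); return (c+d*(z-c[2])/d[2])
def proj(p,X):
    E=np.array(p["extrinsics"]);c=E[:3,:3]@np.array(X)+E[:3,3];q=p["mtx"]@c;return q[:2]/q[2]
def blobs(mask,lo=30,hi=20000,filled=True):
    cs,_=cv2.findContours(mask.astype(np.uint8),cv2.RETR_EXTERNAL,cv2.CHAIN_APPROX_NONE);out=[]
    for c in cs:
        a=cv2.contourArea(c)
        if lo<a<hi: out.append(c)
    return out
def grab(n,name=None):
    p=env.camera_params(n);f=env.grab_frame(n)
    if name: cv2.imwrite(f"pics/{name}.png",f[:,:,::-1])
    return p,f
def yaw():
    w,x,y,z=env.state()["tool_rot"]; X=np.array([1-2*(y*y+z*z),2*(x*y+w*z)]); return np.arctan2(X[1],X[0])
def totool(dxy,yw=None):
    "world xy shift -> tool tx,ty (tool pointing down)"
    a=yaw() if yw is None else yw
    ex=np.array([np.cos(a),np.sin(a)]);ey=np.array([np.sin(a),-np.cos(a)])
    return np.array([ex@dxy,ey@dxy])
E
cat > m.py <<'E'
from h import *
p=env.camera_params("top");f=np.load("top0.npy")
hsv=cv2.cvtColor(f,cv2.COLOR_RGB2HSV);h,s,v=cv2.split(hsv)
ms={"bright":(v>125)&(s<60),"orange":(s>110)&(h<16)&(v>120),"blue":(h>100)&(h<125)&(s>120)}
for n,m in ms.items():
    m=m.copy();m[:100]=0;m[300:]=0
    for c in blobs(m,20,1500):
        x,y,w,hh=cv2.boundingRect(c);M=cv2.moments(c);(cx,cy),(ww,wh),an=cv2.minAreaRect(c)
        cc=(M['m10']/M['m00'],M['m01']/M['m00'])
        print(n,np.round(cc,1),"800:",np.round(np.array(cc)*1.5625),"rect",np.round([ww,wh,an],1),"A",M['m00'],"z0",onz(p,cc,0)[:2].round(4),"z60",onz(p,cc,.06)[:2].round(4))
p=env.camera_params("wrist");print("wristcam c",ray(p,(256,192))[0],env.state()["tool_pos"],yaw())
E
python3 m.py
```

```text
bright [333.7 229. ] 800: [521. 358.] rect [13.  13.9 63.4] A 135.5 z0 [ 0.4139 -0.2221] z60 [ 0.4112 -0.2104]
bright [162.9 217. ] 800: [255. 339.] rect [15.6 16.3 45. ] A 198.5 z0 [0.4412 0.2389] z60 [0.4371 0.2266]
bright [221.3 218.3] 800: [346. 341.] rect [21.9 22.6 45. ] A 392.5 z0 [0.4395 0.0815] z60 [0.4355 0.0774]
bright [287.  214.9] 800: [448. 336.] rect [15.9 15.1 66. ] A 213.0 z0 [ 0.4506 -0.0961] z60 [ 0.4459 -0.0909]
bright [115.9 207.2] 800: [181. 324.] rect [26.9 28.3 45. ] A 600.0 z0 [0.4664 0.3667] z60 [0.4609 0.3476]
bright [392.7 208.9] 800: [614. 326.] rect [37.5 36.8 45. ] A 1078.5 z0 [ 0.4699 -0.3837] z60 [ 0.4643 -0.3635]
bright [494.9 191.2] 800: [773. 299.] rect [25.6 11.4 24.4] A 59.0 z0 [ 0.5218 -0.6662] z60 [ 0.5134 -0.6312]
bright [ 24.  161.3] 800: [ 38. 252.] rect [ 3.5 17.7 45. ] A 36.0 z0 [0.5897 0.6235] z60 [0.5777 0.591 ]
bright [488.4 167.1] 800: [763. 261.] rect [32.2 18.8 78.7] A 389.5 z0 [ 0.5888 -0.6525] z60 [ 0.5769 -0.6182]
bright [463.2 172.1] 800: [724. 269.] rect [63.3 20.3 78.4] A 364.5 z0 [ 0.5739 -0.5817] z60 [ 0.5628 -0.5511]
bright 
[... 367 characters left out ...]
11.7 49.7 79.7] A 476.0 z0 [0.7528 0.0235] z60 [0.7324 0.0224]
orange [130.4 272.1] 800: [204. 425.] rect [35.3 36.2 63.4] A 772.5 z0 [0.2943 0.3195] z60 [0.2978 0.3029]
orange [192.5 160.9] 800: [301. 251.] rect [19.1 19.1 45. ] A 297.0 z0 [0.5964 0.1637] z60 [0.5841 0.1553]
blue [ 19.7 291.3] 800: [ 31. 455.] rect [39. 17.  0.] A 564.0 z0 [0.2418 0.6076] z60 [0.2481 0.5759]
blue [313.5 150.1] 800: [490. 235.] rect [ 3.2 18.9 14. ] A 30.5 z0 [ 0.6305 -0.1693] z60 [ 0.6165 -0.1603]
blue [302.1 147.5] 800: [472. 230.] rect [ 5.5 19.2 15.9] A 66.5 z0 [ 0.6377 -0.1377] z60 [ 0.6232 -0.1304]
wristcam c [ 0.29837381 -0.55274256  0.38306767] [ 0.23616696 -0.57817939  0.21392325] 0.3877565193074984
```

```bash
P="python3 -m pendant"
$P '[{"tx":0.0457,"ty":-0.03},{"tx":0.0457,"ty":-0.03},{"tx":0.0457,"ty":-0.03},{"tx":0.0457,"ty":-0.03},{"tx":0.0457,"ty":-0.03},{"tx":0.0457,"ty":-0.03},{"tx":0.0457,"ty":-0.03},{"tx":0.0457,"ty":-0.03}]'
$P '[{"tx":0.0457,"ty":-0.03},{"tx":0.0457,"ty":-0.03},{"spin":0.16},{"spin":0.16},{"spin":0.16},{"spin":0.16},{},{}]'
python3 - <<'E'
from h import *
print(env.state()["time_s"],env.state()["tool_pos"],yaw(),env.state()["q"])
p,f=grab("wrist","w1");np.save("w1.npy",f);np.savez("w1p.npz",**p)
E
```

```text
0.1 [ 0.23616696 -0.57817939  0.21392325] 0.3877565193074984 [-1.18540898e+00  3.53598437e-01  1.63406747e+00 -1.00331933e-05
  1.15517945e+00 -2.36511256e-03]schema error: expected keys tx, ty, tz, spin
schema error: expected keys tx, ty, tz, spin
```

View pics/w1.png

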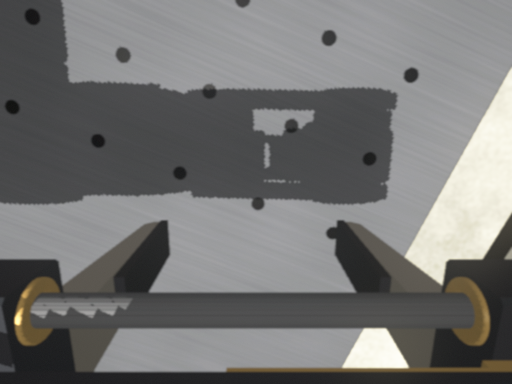

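All four keys are required in each row. The wrist picture shows only bare table, with the fingertips at (165,225) and (340,225). Tool +x is up in the image.

```bash
P="python3 -m pendant"
$P '[{"tx":0.0457,"ty":-0.03,"tz":0,"spin":0},{"tx":0.0457,"ty":-0.03,"tz":0,"spin":0},{"tx":0.0457,"ty":-0.03,"tz":0,"spin":0},{"tx":0.0457,"ty":-0.03,"tz":0,"spin":0},{"tx":0.0457,"ty":-0.03,"tz":0,"spin":0},{"tx":0.0457,"ty":-0.03,"tz":0,"spin":0},{"tx":0.0457,"ty":-0.03,"tz":0,"spin":0},{"tx":0.0457,"ty":-0.03,"tz":0,"spin":0}]'
$P '[{"tx":0,"ty":-0.04,"tz":0,"spin":0.16},{"tx":0,"ty":-0.03,"tz":0,"spin":0.16},{"tx":0,"ty":0,"tz":0,"spin":0.16},{"tx":0,"ty":0,"tz":0,"spin":0.16},{"tx":0,"ty":0,"tz":0,"spin":0}]'
python3 - <<'E'
from h import *
print(env.state()["time_s"],env.state()["tool_pos"],yaw(),env.state()["q"])
p,f=grab("wrist","w2");np.save("w2.npy",f);np.savez("w2p.npz",**p)
E
```

```text
time_s: 1.15
tool_pos: [0.4848, -0.2166, 0.2146]
tool_rot: [0.0, 0.981, 0.193, 0.0]
force: [0.8, -0.1, -0.3]
finger_gap: 1.001
finger_force: 0.0
time_s: 1.78
tool_pos: [0.462, -0.1518, 0.2145]
tool_rot: [-0.0, 0.992, -0.125, -0.0]
force: [0.5, -0.1, -0.1]
finger_gap: 1.001
finger_force: 0.0
1.775 [ 0.4620241  -0.15176987  0.21451053] -0.25090180738138823 [-3.20466301e-01  1.35761366e-01  1.92189916e+00 -3.88463884e-06
  1.08413652e+00  1.50123365e+00]
```

View pics/w2.png

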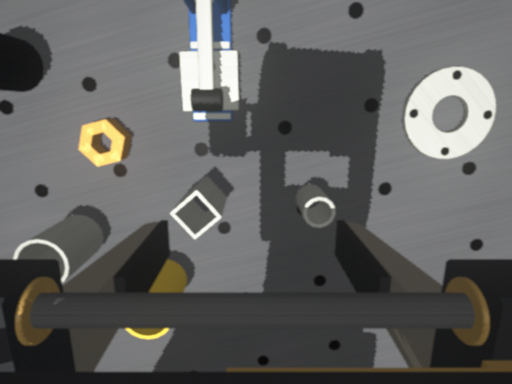

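The wrist view is square with the clamp. It shows the black grip roll at (207,100), blank (180–240, 50–112), square tube top (196,214), small tube top (318,211) and big flange (450,113).

```bash
cat > m2.py <<'E'
from h import *
p=np.load("w2p.npz");f=np.load("w2.npy")
h,s,v=cv2.split(cv2.cvtColor(f,cv2.COLOR_RGB2HSV))
b=((v>185)&(s<50)).astype(np.uint8); b[250:]=0; b[:,:160]=0
for nm,(x0,y0,x1,y1),z in [("flange",(395,60,505,165),.010),("small",(290,185,345,235),.060),("square",(160,180,230,245),.075)]:
    m=np.zeros_like(b);m[y0:y1,x0:x1]=b[y0:y1,x0:x1]
    c=max(blobs(m,20),key=cv2.contourArea)
    hull=cv2.convexHull(c)
    W=np.array([onz(p,q[0],z)[:2] for q in hull])
    (cx,cy),(w,hh),an=cv2.minAreaRect((W*1000).astype(np.float32))
    (ex,ey),r=cv2.minEnclosingCircle((W*1000).astype(np.float32))
    print(nm,"rect",np.round([cx,cy,w,hh,an],1),"circ",np.round([ex,ey,2*r],1))
m=np.zeros_like(b);m[40:125,170:250]=(v>150)[40:125,170:250]&(s<50)[40:125,170:250]
# black grip: darkest
k=np.zeros_like(b);k[80:115,185:230]=(v<70)[80:115,185:230]
c=max(blobs(k,20),key=cv2.contourArea);(cx,cy),wh,an=cv2.minAreaRect(c)
print("grip px",cx,cy,wh,an,"z.05",onz(p,(cx,cy),.055)[:3])
# blank side edges: rows 60..85 leftmost/rightmost bright
L=[];R=[]
for r in list(range(56,76)):
    cols=np.where(m[r])[0]; L.append(onz(p,(cols.min()-.5,r),.018)[:2]);R.append(onz(p,(cols.max()+.5,r),.018)[:2])
for n,E in(("L",L),("R",R)):
    vx,vy,x,y=cv2.fitLine(np.float32(E),cv2.DIST_HUBER,0,.01,.01).ravel();print(n,x,y,"ang",np.arctan2(vy,vx) if vx>0 else np.arctan2(-vy,-vx))
# near/far edges on columns away from finger
for cc in (184,186,188,190,229,231,234):
    rows=np.where(m[:112,cc])[0]; print(cc,rows.min(),rows.max(),onz(p,(cc,rows.min()-.5),.018)[:2].round(4),onz(p,(cc,rows.max()+.5),.018)[:2].round(4))
E
python3 m2.py; python3 -c "
import cv2;f=cv2.imread('pics/w2.png')[0:240,150:350];cv2.imwrite('pics/w2c.png',cv2.resize(f,None,fx=2.5,fy=2.5,interpolation=2))"
```

```text
flange rect [ 468.5 -379.9   98.9   97.7   75.6] circ [ 468.7 -379.9   99.2]
small rect [ 421.9 -213.4   28.8   10.2   73.3] circ [ 417.6 -212.1   28.9]
square rect [444.1 -90.5  37.1  37.1  26. ] circ [444.5 -90.2  49.7]
grip px 207.0 99.5 (21.0, 28.0) 90.0 z.05 [ 0.54717197 -0.12985963  0.055     ]
L 0.5876514 -0.10673978 ang -0.30443582
R 0.57383335 -0.16575164 ang -0.26171973
184 51 111 [ 0.6021 -0.1161] [ 0.5436 -0.098 ]
186 51 111 [ 0.6016 -0.1181] [ 0.5431 -0.1001]
188 51 111 [ 0.6011 -0.1201] [ 0.5426 -0.1022]
190 42 111 [ 0.6088 -0.1247] [ 0.542  -0.1042]
229 42 97 [ 0.5989 -0.1634] [ 0.5456 -0.1488]
231 50 102 [ 0.591  -0.1634] [ 0.5401 -0.1495]
234 50 101 [ 0.5902 -0.1664] [ 0.5403 -0.1529]
```

View pics/w2c.png

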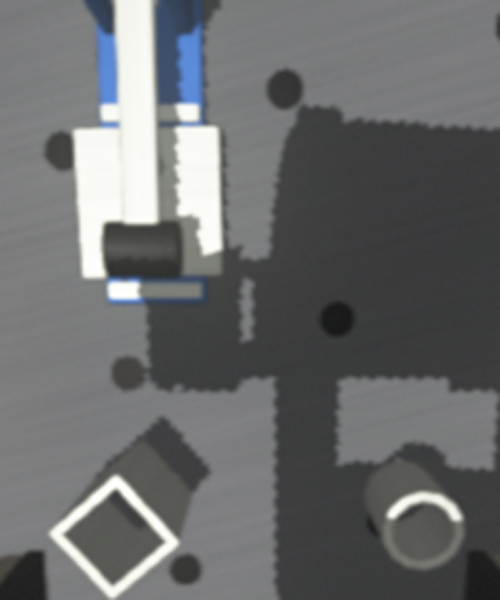

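```bash
P="python3 -m pendant"
$P '[{"tx":0.038,"ty":-0.021,"tz":0,"spin":0},{"tx":0.039,"ty":-0.022,"tz":0.03,"spin":0.034},{"tx":0,"ty":0,"tz":0.045,"spin":0},{"tx":0,"ty":0,"tz":0.02,"spin":0},{"tx":0,"ty":0,"tz":0,"spin":0},{"tx":0,"ty":0,"tz":0,"spin":0}]' 0.6
python3 - <<'E'
from h import *
print(env.state()["tool_pos"],yaw())
p,f=grab("wrist","w3")
h,s,v=cv2.split(cv2.cvtColor(f,cv2.COLOR_RGB2HSV))
T=env.state()["tool_pos"]
print("grip expected px",proj(p,[.5472,-.1299,.055]), "tcp px",proj(p,T))
u,w=proj(p,[.5472,-.1299,.055]).astype(int)
k=np.zeros_like(v);sl=np.s_[max(w-45,0):w+45,u-45:u+45];k[sl]=(v[sl]<75)
for c in blobs(k,100): 
    (cx,cy),wh,an=cv2.minAreaRect(c);print(cx,cy,wh,an,onz(p,(cx,cy),.055))
E
```

```text
time_s: 2.58
tool_pos: [0.548, -0.1298, 0.1205]
tool_rot: [0.0, 0.99, -0.142, 0.001]
force: [0.3, -0.5, 0.3]
finger_gap: 0.602
finger_force: 0.0
[ 0.54800044 -0.12977474  0.12045757] -0.2849929307740358
grip expected px [251.51897554 204.73697899] tcp px [250.86779955 236.50072906]
250.5 203.0 (26.0, 37.0) 90.0 [ 0.54869559 -0.12955287  0.055     ]
```

View pics/w3.png

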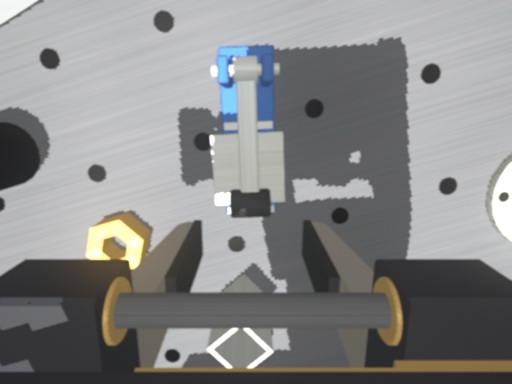

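The roll at (250,203) is centred between the fingers (200 and 303). Next I check the clamp's heading against the hinge at (246,68).

Run:
```python
from h import *
p=env.camera_params("wrist")
f=cv2.imread("pics/w3.png");h,s,v=cv2.split(cv2.cvtColor(f,cv2.COLOR_BGR2HSV))
g=onz(p,(250.5,203),.052)
# finger bar edges by gradient rows 90..180
gx=cv2.Sobel(cv2.GaussianBlur(v,(3,3),0),cv2.CV_32F,1,0)
pts=[]
for r in range(80,122,2):
    b=(h[r]>95)&(h[r]<130)&(s[r]>90); c=np.where(b[200:300])[0]+200; pts.append((r,c.min(),c.max(),(c.min()+c.max())/2))
A=onz(p,(pts[-1][3],pts[-1][0]),.010);B=onz(p,(pts[0][3],pts[0][0]),.01);d=B-A;print(pts[0],pts[-1],"base ang",np.arctan2(d[1],d[0]),A)
H=onz(p,(246,69),.055);d=H-g;print("hinge",H,"ang",np.arctan2(d[1],d[0]),"len",np.hypot(*d[:2]))
for q in((214,135),(282,133),(285,202)):print(onz(p,q,.018).round(4))
```

```text
(80, np.int64(218), np.int64(272), np.float64(245.0)) (120, np.int64(222), np.int64(273), np.float64(247.5)) base ang -0.22482528032731175 [ 0.60611647 -0.14372188  0.01      ]
hinge [ 0.63953228 -0.15314338  0.055     ] ang -0.25458484231261214 len 0.09451545610265413
[ 0.6025 -0.1143  0.018 ]
[ 0.5885 -0.1679  0.018 ]
[ 0.5314 -0.1552  0.018 ]
```

The clamp yaw is about -0.25: measured arm length is 94.5 mm against the given 95. Next I grip the roll and swing it.

```bash
P="python3 -m pendant"
$P '[{"tx":0.0,"ty":0,"tz":0.03,"spin":-0.035},{"tx":0.0,"ty":0,"tz":0.04,"spin":0},{"tx":0,"ty":0,"tz":0.019,"spin":0},{"tx":0,"ty":0,"tz":0,"spin":0},{"tx":0,"ty":0,"tz":0,"spin":0}]'
$P '[{"tx":0,"ty":0,"tz":0,"spin":0},{"tx":0,"ty":0,"tz":0,"spin":0},{"tx":0,"ty":0,"tz":0,"spin":0},{"tx":0,"ty":0,"tz":0,"spin":0},{"tx":0,"ty":0,"tz":0,"spin":0}]' 0
```

```text
time_s: 3.25
tool_pos: [0.5485, -0.1298, 0.0319]
tool_rot: [0.0, 0.992, -0.125, 0.001]
force: [0.6, 0.6, 0.0]
finger_gap: 0.6
finger_force: 0.0
time_s: 3.88
tool_pos: [0.5481, -0.1284, 0.031]
tool_rot: [-0.001, 0.992, -0.126, 0.0]
force: [1.8, 6.7, 2.3]
finger_gap: 0.323
finger_force: 30.0
```

```bash
P="python3 -m pendant"
$P '[{"tx":0.0015,"ty":-0.0015,"tz":-0.0165,"spin":0},{"tx":0.0043,"ty":0,"tz":-0.016,"spin":0},{"tx":0.007,"ty":0,"tz":-0.0151,"spin":0},{"tx":0.0096,"ty":0,"tz":-0.0136,"spin":0},{"tx":0.0118,"ty":0,"tz":-0.0117,"spin":0},{"tx":0,"ty":0,"tz":0,"spin":0}]'
$P '[{"tx":0.0136,"ty":0,"tz":-0.0095,"spin":0},{"tx":0.0151,"ty":0,"tz":-0.007,"spin":0},{"tx":0.0161,"ty":0,"tz":-0.0042,"spin":0},{"tx":0.0165,"ty":0,"tz":-0.0014,"spin":0},{"tx":0.0165,"ty":0,"tz":0.0015,"spin":0},{"tx":0,"ty":0,"tz":0,"spin":0}]'
```

```text
time_s: 4.62
tool_pos: [0.5817, -0.1369, 0.1051]
tool_rot: [0.0, 0.992, -0.125, 0.0]
force: [-6.7, -0.7, 8.5]
finger_gap: 0.323
finger_force: 30.0
time_s: 5.38
tool_pos: [0.6585, -0.1565, 0.1256]
tool_rot: [0.0, 0.992, -0.125, 0.002]
force: [-0.7, -2.2, 5.2]
finger_gap: 0.323
finger_force: 30.0
```

```bash
P="python3 -m pendant"
$P '[{"tx":0,"ty":0,"tz":0,"spin":0},{"tx":0,"ty":0,"tz":0,"spin":0},{"tx":0,"ty":0,"tz":-0.04,"spin":0},{"tx":0,"ty":0,"tz":-0.03,"spin":0},{"tx":-0.05,"ty":0,"tz":0,"spin":0},{"tx":-0.05,"ty":0,"tz":0,"spin":0},{"tx":-0.05,"ty":0,"tz":0,"spin":0},{"tx":0,"ty":0,"tz":0.03,"spin":0}]' 0.6
$P '[{"tx":0,"ty":0,"tz":0,"spin":0},{"tx":0,"ty":0,"tz":0,"spin":0}]' 1
python3 - <<'E'
from h import *
p,f=grab("wrist","w4");np.save("w4.npy",f);np.savez("w4p.npz",**p);print(yaw(),env.state()["tool_pos"])
E
```

```text
time_s: 6.38
tool_pos: [0.5095, -0.118, 0.166]
tool_rot: [0.0, 0.992, -0.125, 0.002]
force: [1.5, -0.8, -0.1]
finger_gap: 0.599
finger_force: 0.0
time_s: 6.62
tool_pos: [0.5118, -0.1187, 0.1648]
tool_rot: [0.0, 0.992, -0.125, 0.0]
force: [0.4, 0.3, 0.0]
finger_gap: 0.796
finger_force: 0.0
-0.25121339796693587 [ 0.51205451 -0.11880524  0.16492217]
```

View pics/w4.png

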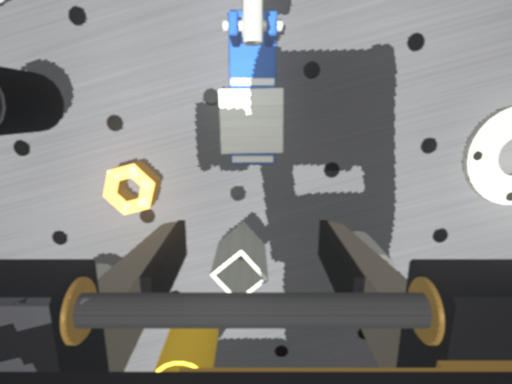

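The finger is up and the blank is exposed, with corners at about (218,88), (283,88), (285,153) and (220,153).

Run:
```python
from h import *
p=np.load("w4p.npz")
C=[onz(p,q,.018)[:2] for q in((218.5,88),(283.5,88),(285.5,153.5),(220,153.5))]
C=np.array(C);c=C.mean(0);print("blank",c.round(4),[np.hypot(*(C[i]-C[i-1])).round(4) for i in range(4)])
d=(C[0]+C[1]-C[2]-C[3]);e=(C[0]+C[3]-C[1]-C[2]);print(np.arctan2(d[1],d[0]),np.arctan2(-e[0],e[1]))
T=env.state()["tool_pos"];print(totool(c-T[:2]))
p=env.camera_params("top");g,f=grab("top");h,s,v=cv2.split(cv2.cvtColor(f,cv2.COLOR_RGB2HSV))
m=(s>110)&(h<16)&(v>120)
for q in blobs(m,200,500):
    M=cv2.moments(q);u=(M['m10']/M['m00'],M['m01']/M['m00']);print("orange",u,onz(p,u,.014))
```

```text
blank [ 0.5668 -0.1336] [np.float64(0.0601), np.float64(0.0596), np.float64(0.0602), np.float64(0.0629)]
-0.22405300123385258 -0.25139460902889715
[0.05669861 0.00070309]
orange (192.38636363636363, 160.7016317016317) [0.5939358  0.16197012 0.014     ]
```

```bash
P="python3 -m pendant"
$P '[{"tx":0.0567,"ty":0,"tz":0,"spin":0},{"tx":0,"ty":0,"tz":0.05,"spin":0},{"tx":0,"ty":0,"tz":0.05,"spin":0},{"tx":0,"ty":0,"tz":0.03,"spin":0},{"tx":0,"ty":0,"tz":0,"spin":0}]' 1
$P '[{"tx":0,"ty":0,"tz":0.015,"spin":0},{"tx":0,"ty":0,"tz":0.01,"spin":0},{"tx":0,"ty":0,"tz":0.005,"spin":0},{"tx":0,"ty":0,"tz":0,"spin":0},{"tx":0,"ty":0,"tz":0,"spin":0}]'
```

```text
time_s: 7.35
tool_pos: [0.5648, -0.1324, 0.0324]
tool_rot: [-0.0, 0.992, -0.125, -0.002]
force: [0.6, -0.4, -0.4]
finger_gap: 0.999
finger_force: 0.0
time_s: 7.98
tool_pos: [0.5662, -0.1327, 0.0044]
tool_rot: [0.0, 0.992, -0.125, 0.0]
force: [-0.1, 0.4, -0.5]
finger_gap: 0.999
finger_force: 0.0
```

```bash
P="python3 -m pendant"
$P '[{"tx":0,"ty":0,"tz":0,"spin":0},{"tx":0,"ty":0,"tz":0,"spin":0},{"tx":0,"ty":0,"tz":0,"spin":0},{"tx":0,"ty":0,"tz":0,"spin":0},{"tx":0,"ty":0,"tz":0,"spin":0}]' 0
$P '[{"tx":0,"ty":0,"tz":-0.02,"spin":0},{"tx":0,"ty":0,"tz":-0.04,"spin":0},{"tx":0,"ty":0,"tz":-0.05,"spin":0},{"tx":0,"ty":0,"tz":-0.04,"spin":0},{"tx":-0.027,"ty":-0.04,"tz":0,"spin":0},{"tx":-0.027,"ty":-0.05,"tz":0,"spin":0},{"tx":-0.027,"ty":-0.05,"tz":0,"spin":0},{"tx":-0.027,"ty":-0.05,"tz":0,"spin":0}]'
$P '[{"tx":-0.027,"ty":-0.05,"tz":0,"spin":0},{"tx":0,"ty":-0.05,"tz":0,"spin":0},{"tx":0,"ty":0,"tz":0,"spin":0},{"tx":0,"ty":0,"tz":0,"spin":0}]'
python3 - <<'E'
from h import *
p,f=grab("wrist","w5");np.save("w5.npy",f);np.savez("w5p.npz",**p);T=env.state()["tool_pos"];print(yaw(),T)
h,s,v=cv2.split(cv2.cvtColor(f,cv2.COLOR_RGB2HSV));m=(s>110)&(h<16)&(v>90)
for q in blobs(m,300,9000):
    W=np.float32([onz(p,x[0],.014)[:2]*1000 for x in q]);(c,r)=cv2.minEnclosingCircle(W);M=cv2.moments(q)
    u=(M['m10']/M['m00'],M['m01']/M['m00']);print("orange",u,np.round(c,1),2*r,onz(p,u,.014)*1000,"tool",totool(np.array(c)/1000-T[:2]))
E
```

```text
time_s: 8.6
tool_pos: [0.566, -0.1327, 0.0042]
tool_rot: [-0.0, 0.992, -0.125, 0.0]
force: [0.3, 0.3, 1.1]
finger_gap: 0.648
finger_force: 30.0
time_s: 9.6
tool_pos: [0.5076, 0.0796, 0.1539]
tool_rot: [0.0, 0.992, -0.125, -0.0]
force: [0.1, 0.6, -2.1]
finger_gap: 0.646
finger_force: 30.0
time_s: 10.1
tool_pos: [0.5066, 0.1813, 0.1536]
tool_rot: [0.0, 0.992, -0.125, -0.001]
force: [-0.2, 0.6, -2.0]
finger_gap: 0.647
finger_force: 30.0
-0.25145725922195145 [0.50662557 0.18086163 0.15365745]
orange (179.51569165143204, 354.6467093235832) [335.2 299.9] 65.14259338378906 [337.83694622 305.97256551  14.        ] tool [-0.19560766 -0.07264108]
orange (257.9381706693919, 97.77227048203031) [587.4 160.4] 51.835697174072266 [580.42167496 155.93314332  14.        ] tool [ 0.08335852 -0.00026744]
```

View pics/w5.png

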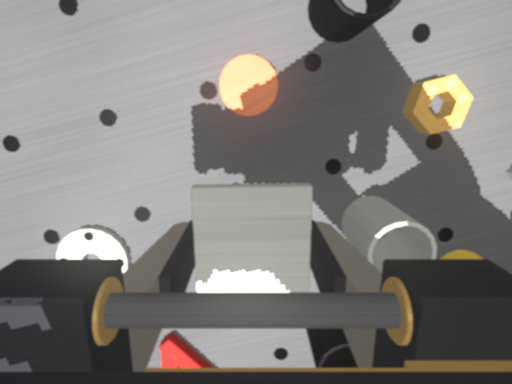

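The held blank is level in the hand, with its far edge at row 184, columns 193–313. The disc is at (248,85), and the mask caught only its lit part, so I measure again with a wider mask.

Run:
```python
from h import *
p=np.load("w5p.npz");f=np.load("w5.npy");T=np.array([.50663,.18086,.15366])
h,s,v=cv2.split(cv2.cvtColor(f,cv2.COLOR_RGB2HSV));m=((s>70)&(h<25)).astype(np.uint8);m[150:]=0;m[:,320:]=0
for q in blobs(m,300,9000):
    W=np.float32([onz(p,x[0],.014)[:2]*1000 for x in q]);(c,r)=cv2.minEnclosingCircle(W);(ex,ey),ax,_=cv2.fitEllipse(W)
    print(np.round(c,1),2*r,"ell",ex,ey,ax,"tool",totool(np.array([ex,ey])/1000-T[:2],-.2514))
g=cv2.Sobel(cv2.cvtColor(f,cv2.COLOR_RGB2GRAY),cv2.CV_32F,0,1)
for u in (205,230,253,280,300):
    r=170+np.argmax(np.abs(g[170:200,u]));W=onz(p,(u,r),T[2]+.0138);print(u,r,totool(W[:2]-T[:2],-.2514))
```

```text
[592.7 161.9] 54.61749267578125 ell 592.7285766601562 161.84912109375 (53.32706832885742, 53.73994064331055) tool [ 0.08812123 -0.00300462]
205 174 [ 0.03735106 -0.02246   ]
230 173 [ 0.03784225 -0.01048259]
253 183 [0.03294617 0.00053381]
280 183 [0.03295017 0.01355962]
300 183 [0.03295314 0.02321198]
```

```bash
P="python3 -m pendant"
$P '[{"tx":0.0435,"ty":-0.0035,"tz":0,"spin":0},{"tx":0.043,"ty":0,"tz":0,"spin":0},{"tx":0,"ty":0,"tz":0.05,"spin":0},{"tx":0,"ty":0,"tz":0.045,"spin":0},{"tx":0,"ty":0,"tz":0.03,"spin":0},{"tx":0,"ty":0,"tz":0,"spin":0},{"tx":0,"ty":0,"tz":0,"spin":0}]'
python3 -c "
from h import *
T=env.state();print(T['tool_pos'],T['force'],yaw(),totool(np.array([.50663,.18086])-T['tool_pos'][:2]))"
```

```text
time_s: 11.02
tool_pos: [0.5927, 0.163, 0.0302]
tool_rot: [-0.0, 0.992, -0.126, 0.001]
force: [0.2, 0.1, -1.3]
finger_gap: 0.649
finger_force: 30.0
[0.59267424 0.16304936 0.03022759] [ 0.2381524   0.07932401 -1.27478917] -0.25220001315484575 [-0.08776668  0.00422383]
```

```bash
P="python3 -m pendant"
$P '[{"tx":-0.001,"ty":0.0006,"tz":0.01,"spin":0},{"tx":0,"ty":0,"tz":0.008,"spin":0},{"tx":0,"ty":0,"tz":0.0035,"spin":0},{"tx":0,"ty":0,"tz":0,"spin":0},{"tx":0,"ty":0,"tz":0,"spin":0}]'
$P '[{"tx":0,"ty":0,"tz":0,"spin":0},{"tx":0,"ty":0,"tz":0,"spin":0},{"tx":0,"ty":0,"tz":0,"spin":0},{"tx":0,"ty":0,"tz":-0.02,"spin":0},{"tx":0,"ty":0,"tz":-0.06,"spin":0},{"tx":0,"ty":0,"tz":-0.06,"spin":0},{"tx":-0.043,"ty":0,"tz":-0.005,"spin":0},{"tx":-0.043,"ty":0.003,"tz":0,"spin":0}]' 0.8
$P '[{"tx":0,"ty":0,"tz":0,"spin":0},{"tx":0,"ty":0,"tz":0,"spin":0},{"tx":0,"ty":0,"tz":0,"spin":0}]'
cat > blank.py <<'E'
import sys
from h import *
nm=sys.argv[1]
p,f=grab("wrist",nm);np.save(nm+".npy",f);np.savez(nm+"p.npz",**p);T=env.state()["tool_pos"];print(yaw(),T)
h,s,v=cv2.split(cv2.cvtColor(f,cv2.COLOR_RGB2HSV))
u,w=proj(p,[.5927,.1618,.022]).astype(int);print(u,w)
E
python3 blank.py w6
```

```text
time_s: 11.65
tool_pos: [0.5905, 0.1633, 0.0082]
tool_rot: [0.0, 0.992, -0.125, -0.0]
force: [-3.0, -0.9, 5.9]
finger_gap: 0.65
finger_force: 30.0
time_s: 12.65
tool_pos: [0.5069, 0.1823, 0.1552]
tool_rot: [-0.001, 0.992, -0.126, 0.002]
force: [-0.4, -0.0, -0.4]
finger_gap: 0.797
finger_force: 0.0
time_s: 13.02
tool_pos: [0.5079, 0.1818, 0.153]
tool_rot: [-0.0, 0.992, -0.125, 0.001]
force: [-0.4, 0.7, -0.5]
finger_gap: 0.803
finger_force: 0.0
-0.251747380721421 [0.5077282  0.18167898 0.15274243]
249 86
```

View pics/w6.png

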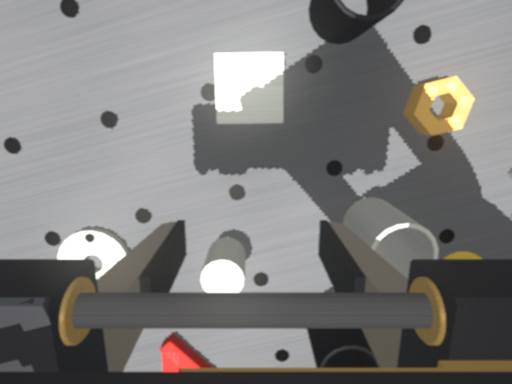

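The blank sits flat on the disc, with corners at about (214,52), (284,52), (284,124) and (216,124).

```bash
cat > edges.py <<'E'
from h import *
def quad(f,p,c0,yw,z,half,search=8):
    """refine a square's 4 sides: subpixel gradient maxima along normals of predicted sides, at height z; returns centre & yaw"""
    g=cv2.GaussianBlur(cv2.cvtColor(f,cv2.COLOR_RGB2GRAY),(3,3),0).astype(np.float32)
    ex=np.array([np.cos(yw),np.sin(yw)]);ey=np.array([-ex[1],ex[0]]);off=[];sl=[]
    for n,t in((ex,ey),(ey,ex),(-ex,ey),(-ey,ex)):
        P=[]
        for a in np.linspace(-.7,.7,15)*half:
            ss=np.arange(-search,search+.1,.25)/1000
            uv=np.array([proj(p,[*(c0+n*(half+s)+t*a),z]) for s in ss],np.float32)
            val=cv2.remap(g,uv[:,:1],uv[:,1:],cv2.INTER_LINEAR).ravel();d=np.abs(np.gradient(val))
            P.append((a,ss[np.argmax(d)]))
        P=np.array(P);k=np.abs(P[:,1]-np.median(P[:,1]))<.0015;l=np.polyfit(P[k,0],P[k,1],1);off.append(l[1]);sl.append((l[0],k.sum()))
    return c0+ex*(off[0]-off[2])/2+ey*(off[1]-off[3])/2,np.round(off,4),[(round(float(a),3),int(b)) for a,b in sl]
E
python3 - <<'E'
from edges import *
p=np.load("w6p.npz");f=np.load("w6.npy")
C=np.array([onz(p,q,.022)[:2] for q in((214,52),(284,52),(284.5,124),(215.5,124))]);print("corners mean",C.mean(0),[np.hypot(*(C[i]-C[i-1])).round(4) for i in range(4)])
print(quad(f,p,C.mean(0),-.25,.022,.03))
# same fit on held/other checks: disc by top cam
q,ft=grab("top");print(quad(ft,q,C.mean(0),-.25,.022,.03))
E
```

```text
corners mean [0.5908329  0.16195177] [np.float64(0.0599), np.float64(0.0594), np.float64(0.0599), np.float64(0.0616)]
(array([0.59166722, 0.16249091]), array([ 0.0006,  0.001 , -0.0007, -0.0005]), [(-0.027, 15), (0.02, 14), (0.012, 15), (-0.017, 15)])
(array([0.59528472, 0.15978319]), array([ 0.0019, -0.0029, -0.0078, -0.0009]), [(-0.024, 14), (0.333, 3), (0.003, 9), (0.006, 14)])
```

The blank's centre is (0.5917, 0.1625) and the disc's is (0.5927, 0.1618), so it is off by about 1.2 mm, which is good. Next is the square tube.

```bash
P="python3 -m pendant"
$P '[{"tx":-0.01,"ty":0.0556,"tz":0,"spin":0},{"tx":-0.01,"ty":0.0556,"tz":0,"spin":0},{"tx":-0.01,"ty":0.0556,"tz":0,"spin":0},{"tx":-0.01,"ty":0.0556,"tz":0,"spin":0},{"tx":-0.01,"ty":0.0556,"tz":0,"spin":0},{"tx":-0.01,"ty":0.0556,"tz":0,"spin":0},{"tx":0,"ty":0,"tz":0,"spin":-0.1715},{"tx":0,"ty":0,"tz":0,"spin":-0.1715}]' 0.7
$P '[{"tx":0,"ty":0,"tz":0,"spin":-0.1715},{"tx":0,"ty":0,"tz":0,"spin":-0.1715},{"tx":0,"ty":0,"tz":0,"spin":0},{"tx":0,"ty":0,"tz":0,"spin":0}]'
python3 - <<'E'
from edges import *
p,f=grab("wrist","w7");np.save("w7.npy",f);T=env.state()["tool_pos"];yw=yaw();print(yw,T)
c,o,s=quad(f,p,np.array([.444,-.0905]),yw,.075,.018,6);print(c,o,s,"tool",totool(c-T[:2]))
E
```

```text
time_s: 14.12
tool_pos: [0.3657, -0.1277, 0.1527]
tool_rot: [0.0, 0.999, 0.047, 0.0]
force: [0.6, -0.2, -0.4]
finger_gap: 0.7
finger_force: 0.0
time_s: 14.62
tool_pos: [0.3658, -0.1265, 0.1525]
tool_rot: [-0.0, 0.977, 0.214, -0.0]
force: [0.5, -0.7, -0.8]
finger_gap: 0.697
finger_force: 0.0
0.43154823730433456 [ 0.36578364 -0.12650611  0.15254083]
[ 0.44472812 -0.09239994] [-0.0039 -0.0037 -0.0036  0.0004] [(-0.022, 15), (0.03, 15), (0.019, 15), (-0.019, 14)] tool [0.08597264 0.00204142]
```

View pics/w7.png

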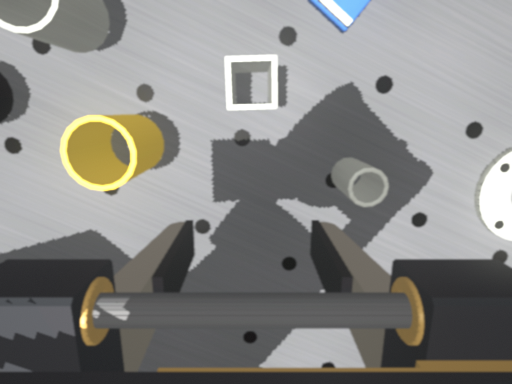

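The tube's outer rim spans (224,56) to (279,110). It is aligned with the tool apart from the same 0.02 rad camera roll bias. Next I grasp it.

```bash
P="python3 -m pendant"
$P '[{"tx":0.043,"ty":0,"tz":0,"spin":0},{"tx":0.042,"ty":0,"tz":0,"spin":0},{"tx":0,"ty":0,"tz":0.04,"spin":0},{"tx":0,"ty":0,"tz":0.05,"spin":0},{"tx":0,"ty":0,"tz":0.0315,"spin":0},{"tx":0,"ty":0,"tz":0,"spin":0},{"tx":0,"ty":0,"tz":0,"spin":0}]' 0.7
$P '[{"tx":0,"ty":0,"tz":0,"spin":0},{"tx":0,"ty":0,"tz":0,"spin":0},{"tx":0,"ty":0,"tz":0,"spin":0},{"tx":0,"ty":0,"tz":0,"spin":0},{"tx":0,"ty":0,"tz":0,"spin":0}]' 0
python3 -c "
from h import *
T=env.state();print(T['tool_pos'],T['force'],yaw())"
```

```text
time_s: 15.55
tool_pos: [0.4435, -0.0908, 0.0319]
tool_rot: [0.0, 0.977, 0.215, 0.0]
force: [0.3, 0.6, 0.5]
finger_gap: 0.7
finger_force: 0.0
time_s: 16.18
tool_pos: [0.4432, -0.0907, 0.0317]
tool_rot: [0.0, 0.976, 0.216, 0.0]
force: [-0.6, 0.0, 7.1]
finger_gap: 0.394
finger_force: 29.8
[ 0.44318518 -0.09072259  0.03165041] [-0.62302663  0.0105691   7.1340988 ] 0.4346400703414156
```

```bash
P="python3 -m pendant"
$P '[{"tx":0,"ty":0,"tz":-0.02,"spin":0},{"tx":0,"ty":0,"tz":-0.05,"spin":0},{"tx":0,"ty":0,"tz":-0.04,"spin":0.1715},{"tx":0,"ty":0,"tz":-0.02,"spin":0.1715},{"tx":0,"ty":0,"tz":0,"spin":0.1715},{"tx":0,"ty":0,"tz":0,"spin":0.1715},{"tx":0.0133,"ty":-0.047,"tz":0,"spin":0},{"tx":0.0133,"ty":-0.047,"tz":0,"spin":0}]'
$P '[{"tx":0.0133,"ty":-0.047,"tz":0,"spin":0},{"tx":0.0133,"ty":-0.047,"tz":0,"spin":0},{"tx":0.0133,"ty":-0.047,"tz":0,"spin":0},{"tx":0.0133,"ty":-0.047,"tz":0,"spin":0},{"tx":0,"ty":0,"tz":0,"spin":0},{"tx":0,"ty":0,"tz":0,"spin":0},{"tx":0,"ty":0,"tz":0,"spin":0}]'
python3 -c "
from h import *
T=env.state();print(T['tool_pos'],T['force'],yaw(),totool(np.array([.5910,.1629])-T['tool_pos'][:2]))"
```

```text
time_s: 17.18
tool_pos: [0.4921, -0.0055, 0.161]
tool_rot: [0.0, 0.992, -0.126, -0.0]
force: [0.4, -0.6, -2.7]
finger_gap: 0.389
finger_force: 29.8
time_s: 18.05
tool_pos: [0.5894, 0.1616, 0.1609]
tool_rot: [0.0, 0.992, -0.126, -0.0]
force: [-1.0, 0.8, -2.2]
finger_gap: 0.387
finger_force: 29.8
[0.58935487 0.16158589 0.16086108] [-0.95085313  0.78189131 -2.17348474] -0.25208986918569953 [ 0.00126536 -0.00168292]
```

```bash
P="python3 -m pendant"
$P '[{"tx":0.0013,"ty":-0.0017,"tz":0.04,"spin":0},{"tx":0,"ty":0,"tz":0.04,"spin":0},{"tx":0,"ty":0,"tz":0.018,"spin":0},{"tx":0,"ty":0,"tz":0,"spin":0},{"tx":0,"ty":0,"tz":0,"spin":0}]'
python3 -c "
from h import *
T=env.state();print(T['tool_pos'],T['force'],yaw(),totool(np.array([.5910,.1629])-T['tool_pos'][:2]))"
```

```text
time_s: 18.68
tool_pos: [0.5929, 0.1641, 0.0645]
tool_rot: [-0.0, 0.992, -0.125, 0.001]
force: [0.4, 0.2, -2.6]
finger_gap: 0.392
finger_force: 29.8
[0.59289442 0.16407232 0.064524  ] [ 0.3916988   0.23752597 -2.55317359] -0.25150912196994607 [-0.00154306  0.0016069 ]
```

```bash
P="python3 -m pendant"
$P '[{"tx":0,"ty":0,"tz":0,"spin":0},{"tx":0,"ty":0,"tz":0,"spin":0},{"tx":0,"ty":0,"tz":0,"spin":0},{"tx":0,"ty":0,"tz":0,"spin":0}]'
python3 -c "
from h import *
T=env.state();print(T['tool_pos'],T['force'],yaw(),totool(np.array([.5910,.1629])-T['tool_pos'][:2]))"
```

```text
time_s: 19.18
tool_pos: [0.5919, 0.1641, 0.0632]
tool_rot: [-0.0, 0.992, -0.125, 0.0]
force: [0.4, 0.2, -2.9]
finger_gap: 0.386
finger_force: 29.8
[0.5918797  0.16407074 0.06321242] [ 0.38115064  0.21815187 -2.89462807] -0.25115020830466644 [-0.00056115  0.00135263]
```

```bash
P="python3 -m pendant"
$P '[{"tx":-0.0006,"ty":0.0013,"tz":0.006,"spin":0},{"tx":0,"ty":0,"tz":0.0025,"spin":0},{"tx":0,"ty":0,"tz":0,"spin":0},{"tx":0,"ty":0,"tz":0,"spin":0},{"tx":0,"ty":0,"tz":0,"spin":0},{"tx":0,"ty":0,"tz":0,"spin":0}]'
python3 -c "
from h import *
T=env.state();print(T['tool_pos'],T['force'],yaw(),totool(np.array([.5910,.1629])-T['tool_pos'][:2]))"
```

```text
time_s: 19.92
tool_pos: [0.591, 0.1629, 0.0546]
tool_rot: [-0.0, 0.992, -0.125, 0.0]
force: [0.6, 0.4, -3.6]
finger_gap: 0.388
finger_force: 29.8
[0.5909971 0.1629321 0.0546432] [ 0.57535383  0.39942336 -3.59591656] -0.2511774466282225 [1.07887105e-05 3.03718811e-05]
```

```bash
P="python3 -m pendant"
$P '[{"tx":0,"ty":0,"tz":0.001,"spin":0},{"tx":0,"ty":0,"tz":0,"spin":0},{"tx":0,"ty":0,"tz":0,"spin":0}]'
$P '[{"tx":0,"ty":0,"tz":0,"spin":0},{"tx":0,"ty":0,"tz":0,"spin":0},{"tx":0,"ty":0,"tz":0,"spin":0},{"tx":0,"ty":0,"tz":-0.03,"spin":0},{"tx":0,"ty":0,"tz":-0.05,"spin":0},{"tx":0,"ty":0,"tz":-0.05,"spin":0},{"tx":-0.045,"ty":0,"tz":0,"spin":0},{"tx":-0.045,"ty":0,"tz":0,"spin":0}]' 0.7
$P '[{"tx":0,"ty":0,"tz":0,"spin":0},{"tx":0,"ty":0,"tz":0,"spin":0},{"tx":0,"ty":0,"tz":0,"spin":0},{"tx":0,"ty":0,"tz":0,"spin":0}]' 1
python3 - <<'E'
from edges import *
p,f=grab("wrist","w8");np.save("w8.npy",f);np.savez("w8p.npz",**p);T=env.state()["tool_pos"];print(yaw(),T)
cv2.imwrite("pics/w8c.png",cv2.resize(f[20:240,100:400,::-1],None,fx=2.5,fy=2.5,interpolation=2))
E
```

```text
time_s: 20.3
tool_pos: [0.5911, 0.163, 0.0538]
tool_rot: [-0.0, 0.992, -0.125, 0.0]
force: [-0.2, -0.4, 0.5]
finger_gap: 0.388
finger_force: 29.8
time_s: 21.3
tool_pos: [0.5032, 0.1855, 0.1843]
tool_rot: [-0.0, 0.992, -0.126, 0.001]
force: [-0.9, -0.9, -0.5]
finger_gap: 0.702
finger_force: 0.0
time_s: 21.8
tool_pos: [0.5045, 0.1851, 0.1834]
tool_rot: [0.0, 0.992, -0.126, -0.0]
force: [0.8, -0.5, 0.2]
finger_gap: 1.0
finger_force: 0.0
-0.2517621986538853 [0.50433212 0.18508741 0.18335285]
```

View pics/w8c.png

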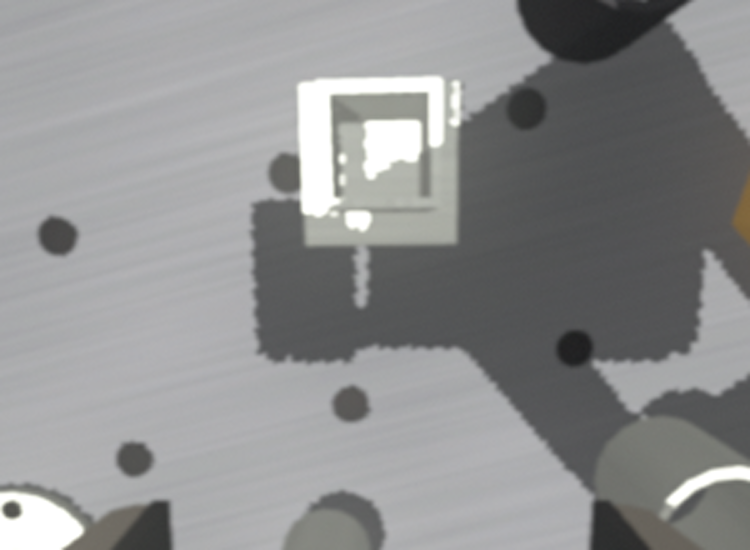

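The tube stands on the blank, laterally centred: tube inner edges at columns 331 and 430, blank at 304–459. Next I check the depth direction by number.

Run:
```python
from h import *
p=np.load("w8p.npz")
U=lambda u,v:(100+u/2.5,20+v/2.5)
T=np.array([.50433,.18509])
t=lambda u,v,z:totool(onz(p,U(u,v),z)[:2]-T,-.2517)*1000
for n,a in dict(in_top=(381,93,.097),in_bot=(381,197,.097),out_bot=(381,209,.097),out_top=(381,77,.097),blank_bot=(381,245,.022),inL=(331,145,.097),inR=(430,145,.097),blL=(304,235,.022),blR=(459,235,.022)).items(): print(n,t(*a).round(1))
```

```text
in_top [104.6   1. ]
in_bot [75.5  1. ]
out_bot [72.1  1. ]
out_top [108.9   1. ]
blank_bot [59.8  1.2]
inL [ 90.3 -13.7]
inR [90.3 15.4]
blL [ 63.7 -28.8]
blR [63.6 31.7]
```

The tube-to-blank offset is about 0.5 mm. Next is the big round tube.

```bash
P="python3 -m pendant"
$P '[{"tx":-0.0418,"ty":0.041,"tz":0,"spin":0},{"tx":-0.0418,"ty":0.041,"tz":0,"spin":0},{"tx":-0.0418,"ty":0.041,"tz":0,"spin":0},{"tx":0,"ty":0,"tz":0,"spin":0},{"tx":0,"ty":0,"tz":0,"spin":0},{"tx":0,"ty":0,"tz":0,"spin":0},{"tx":0,"ty":0,"tz":0,"spin":0}]' 1
cat > rnd.py <<'E'
from h import *
def circ(f,p,c0,z,R,search=8,n=72):
    """fit circle of radius~R at height z: first strong gradient from outside, along radii; robust lstsq"""
    g=cv2.GaussianBlur(cv2.cvtColor(f,cv2.COLOR_RGB2GRAY),(3,3),0).astype(np.float32);c=np.array(c0,float)
    for it in range(3):
        A=[];S=[]
        for a in np.linspace(0,2*np.pi,n,endpoint=False):
            d=np.array([np.cos(a),np.sin(a)]);ss=np.arange(-search,search+.1,.25)/1000
            uv=np.array([proj(p,[*(c+d*(R+s)),z]) for s in ss],np.float32)
            if uv[:,1].max()>250 or uv.min()<1: continue
            gr=np.abs(np.gradient(cv2.remap(g,uv[:,:1],uv[:,1:],cv2.INTER_LINEAR).ravel()))
            k=np.where(gr>.5*gr.max())[0]; 
            if gr.max()<3: continue
            k=k[-1]; k=max(range(max(k-4,0),k+1),key=lambda i:gr[i])
            A.append([d[0],d[1],1]);S.append(ss[k])
        A=np.array(A);S=np.array(S);w=np.ones(len(S),bool)
        for _ in range(6):
            x=np.linalg.lstsq(A[w],S[w],rcond=None)[0];r=np.abs(A@x-S);w=r<max(.0008,1.5*np.median(r))
        c=c+x[:2]
    return c,round(2*(R+x[2])*1000,1),int(w.sum()),len(S)
E
python3 - <<'E'
from rnd import *
p,f=grab("wrist","w9");np.save("w9.npy",f);np.savez("w9p.npz",**p);T=env.state()["tool_pos"];print(yaw(),T,proj(p,[.434,.076,.08]))
for R in(.028,.024):
    r=circ(f,p,(.434,.076),.08,R);print(r,totool(r[0]-T[:2]))
E
```

```text
time_s: 22.72
tool_pos: [0.3525, 0.0977, 0.1835]
tool_rot: [0.0, 0.992, -0.125, -0.0]
force: [-0.9, -0.8, 0.2]
finger_gap: 1.0
finger_force: 0.0
-0.250904093615405 [0.35232505 0.09763243 0.1834752 ] [252.02052558  87.75364338]
(array([0.43348734, 0.07547199]), np.float64(55.8), 61, 72) [0.08412296 0.00131561]
(array([0.43348734, 0.07547199]), np.float64(55.8), 61, 72) [0.08412296 0.00131561]
```

View pics/w9.png

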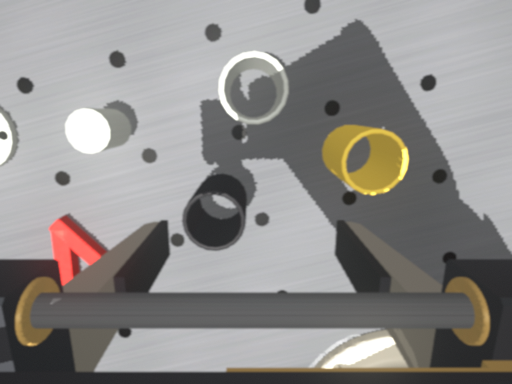

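The bare steel tube is at (253,88). Its fitted diameter is 55.8 mm against 56, and the bore is open. Next I grasp it.

```bash
P="python3 -m pendant"
$P '[{"tx":0.042,"ty":0.0008,"tz":0,"spin":0},{"tx":0.042,"ty":0,"tz":0.02,"spin":0},{"tx":0,"ty":0,"tz":0.05,"spin":0},{"tx":0,"ty":0,"tz":0.05,"spin":0},{"tx":0,"ty":0,"tz":0.0325,"spin":0},{"tx":0,"ty":0,"tz":0,"spin":0},{"tx":0,"ty":0,"tz":0,"spin":0},{"tx":0,"ty":0,"tz":0,"spin":0}]' 1
$P '[{"tx":0,"ty":0,"tz":0,"spin":0},{"tx":0,"ty":0,"tz":0,"spin":0},{"tx":0,"ty":0,"tz":0,"spin":0},{"tx":0,"ty":0,"tz":0,"spin":0},{"tx":0,"ty":0,"tz":0,"spin":0},{"tx":0,"ty":0,"tz":0,"spin":0}]' 0
python3 -c "
from h import *
T=env.state();print(T['tool_pos'],T['force'],yaw(),totool(np.array([.43349,.07547])-T['tool_pos'][:2]))"
```

```text
time_s: 23.78
tool_pos: [0.4341, 0.0759, 0.0325]
tool_rot: [-0.0, 0.992, -0.125, 0.001]
force: [0.4, -0.7, 0.3]
finger_gap: 1.001
finger_force: 0.0
time_s: 24.52
tool_pos: [0.433, 0.0757, 0.0312]
tool_rot: [-0.0, 0.992, -0.125, 0.0]
force: [-0.9, 0.3, 4.6]
finger_gap: 0.596
finger_force: 30.0
[0.43296591 0.07572539 0.03118054] [-0.94168498  0.3243626   4.61624023] -0.25125117860790896 [0.00057113 0.00011708]
```

```bash
P="python3 -m pendant"
$P '[{"tx":0,"ty":0,"tz":-0.02,"spin":0},{"tx":0,"ty":0,"tz":-0.05,"spin":0},{"tx":0,"ty":0,"tz":-0.05,"spin":0},{"tx":0,"ty":0.02,"tz":-0.02,"spin":0},{"tx":0.004,"ty":0.052,"tz":0,"spin":0},{"tx":0.004,"ty":0.052,"tz":0,"spin":0},{"tx":0.004,"ty":0.052,"tz":0,"spin":0},{"tx":0.004,"ty":0.052,"tz":0,"spin":0}]'
$P '[{"tx":0.004,"ty":0.052,"tz":0,"spin":0},{"tx":0.004,"ty":0.052,"tz":0,"spin":0},{"tx":0.004,"ty":0.052,"tz":0,"spin":0},{"tx":0,"ty":0.045,"tz":0,"spin":0},{"tx":0,"ty":0,"tz":0,"spin":0},{"tx":0,"ty":0,"tz":0,"spin":0},{"tx":0,"ty":0,"tz":0,"spin":0},{"tx":0,"ty":0,"tz":0,"spin":0}]'
python3 - <<'E'
from rnd import *
p,f=grab("wrist","w10");np.save("w10.npy",f);np.savez("w10p.npz",**p);T=env.state()["tool_pos"];print(yaw(),T,proj(p,[.4687,-.38,.01]))
r=circ(f,p,(.4687,-.3799),.01,.05);print(r,totool(r[0]-T[:2]))
r=circ(f,p,(.4687,-.3799),.01,.02,5);print("bore",r,totool(r[0]-T[:2]))
E
```

```text
time_s: 25.52
tool_pos: [0.3905, -0.1505, 0.1706]
tool_rot: [-0.0, 0.992, -0.125, -0.001]
force: [1.4, 0.3, -4.3]
finger_gap: 0.595
finger_force: 30.0
time_s: 26.52
tool_pos: [0.3536, -0.346, 0.1711]
tool_rot: [-0.0, 0.992, -0.125, -0.0]
force: [0.6, 0.0, -5.6]
finger_gap: 0.596
finger_force: 30.0
-0.25000067393115843 [ 0.35366023 -0.34611219  0.17113583] [255.95871731  51.84525344]
(array([ 0.46862353, -0.38041725]), np.float64(99.9), 47, 55) [0.11987658 0.00479614]
bore (array([ 0.46795608, -0.38099377]), np.float64(39.8), 70, 72) [0.11937252 0.00551987]
```

View pics/w10.png

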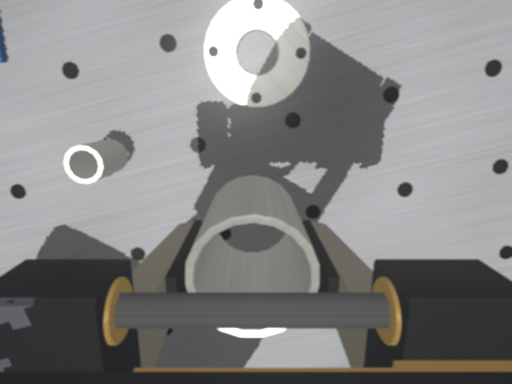

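The flange is at (257,51), with a fitted diameter of 99.9 mm. The tube is held upright in the pads. The target TCP is (0.4679, -0.3803).

```bash
P="python3 -m pendant"
$P '[{"tx":0.04,"ty":0.005,"tz":0,"spin":0},{"tx":0.04,"ty":0,"tz":0,"spin":0},{"tx":0.0391,"ty":0,"tz":0.02,"spin":0},{"tx":0,"ty":0,"tz":0.05,"spin":0},{"tx":0,"ty":0,"tz":0.05,"spin":0},{"tx":0,"ty":0,"tz":0,"spin":0},{"tx":0,"ty":0,"tz":0,"spin":0},{"tx":0,"ty":0,"tz":0,"spin":0}]'
$P '[{"tx":0,"ty":0,"tz":0,"spin":0},{"tx":0,"ty":0,"tz":0,"spin":0},{"tx":0,"ty":0,"tz":0,"spin":0}]'
python3 -c "
from h import *
T=env.state();print(T['tool_pos'],T['force'],yaw(),totool(np.array([.4679,-.3803])-T['tool_pos'][:2]))"
```

```text
time_s: 27.58
tool_pos: [0.469, -0.3824, 0.0536]
tool_rot: [0.001, 0.992, -0.125, 0.002]
force: [-0.2, -0.2, -4.0]
finger_gap: 0.594
finger_force: 30.0
time_s: 27.95
tool_pos: [0.4676, -0.3814, 0.0514]
tool_rot: [0.0, 0.992, -0.125, 0.0]
force: [0.4, 0.6, -3.5]
finger_gap: 0.595
finger_force: 30.0
[ 0.46758964 -0.38137551  0.05144919] [ 0.40035794  0.55286452 -3.54387102] -0.25122875748102425 [ 3.32547214e-05 -1.11890272e-03]
```

```bash
P="python3 -m pendant"
$P '[{"tx":0,"ty":-0.0011,"tz":0.006,"spin":0},{"tx":0,"ty":0,"tz":0.003,"spin":0},{"tx":0,"ty":0,"tz":0,"spin":0},{"tx":0,"ty":0,"tz":0,"spin":0},{"tx":0,"ty":0,"tz":0,"spin":0},{"tx":0,"ty":0,"tz":0,"spin":0}]'
$P '[{"tx":0,"ty":0,"tz":0.001,"spin":0},{"tx":0,"ty":0,"tz":0,"spin":0},{"tx":0,"ty":0,"tz":0,"spin":0}]'
python3 -c "
from h import *
T=env.state();print(T['tool_pos'],T['force'],yaw(),totool(np.array([.4679,-.3803])-T['tool_pos'][:2]))"
```

```text
time_s: 28.7
tool_pos: [0.4678, -0.3802, 0.0421]
tool_rot: [0.0, 0.992, -0.125, 0.0]
force: [1.5, 0.3, -4.9]
finger_gap: 0.598
finger_force: 30.0
time_s: 29.08
tool_pos: [0.4679, -0.3803, 0.0412]
tool_rot: [0.0, 0.992, -0.125, 0.0]
force: [-0.9, 0.1, -1.7]
finger_gap: 0.593
finger_force: 30.0
[ 0.46789603 -0.38027328  0.04124477] [-0.85429594  0.07051098 -1.71989155] -0.25121021725532877 [1.04929354e-05 2.48969559e-05]
```

```bash
P="python3 -m pendant"
$P '[{"tx":0,"ty":0,"tz":0.0004,"spin":0},{"tx":0,"ty":0,"tz":0,"spin":0},{"tx":0,"ty":0,"tz":0,"spin":0},{"tx":0,"ty":0,"tz":0,"spin":0},{"tx":0,"ty":0,"tz":-0.03,"spin":0},{"tx":0,"ty":0,"tz":-0.05,"spin":0},{"tx":0,"ty":0,"tz":-0.06,"spin":0},{"tx":-0.05,"ty":0,"tz":0,"spin":0}]' 1
$P '[{"tx":-0.06,"ty":0,"tz":0,"spin":0},{"tx":0,"ty":0,"tz":0,"spin":0},{"tx":0,"ty":0,"tz":0,"spin":0},{"tx":0,"ty":0,"tz":0,"spin":0},{"tx":0,"ty":0,"tz":0,"spin":0}]'
python3 - <<'E'
from rnd import *
p,f=grab("wrist","w11");np.save("w11.npy",f);np.savez("w11p.npz",**p);T=env.state()["tool_pos"];print(yaw(),T)
print("tube top",circ(f,p,(.468,-.380),.09,.028,6));print("flange",circ(f,p,(.468,-.380),.01,.05,5))
# small tube prelim
print("small",circ(f,p,(.4115,-.2115),.06,.017,6),proj(p,[.4115,-.2115,.06]))
E
```

```text
time_s: 30.08
tool_pos: [0.4235, -0.3708, 0.1858]
tool_rot: [0.003, 0.992, -0.125, 0.005]
force: [-0.4, 0.3, -0.2]
finger_gap: 1.002
finger_force: 0.0
time_s: 30.7
tool_pos: [0.362, -0.3531, 0.1805]
tool_rot: [-0.0, 0.992, -0.125, 0.0]
force: [-0.2, -0.5, -0.0]
finger_gap: 1.002
finger_force: 0.0
-0.250615239643489 [ 0.36188779 -0.35301467  0.18047701]
tube top (array([ 0.46441312, -0.38593654]), np.float64(57.4), 36, 61)
flange (array([ 0.46863439, -0.3804203 ]), np.float64(99.9), 70, 72)
small (array([ 0.41073166, -0.21167839]), np.float64(34.5), 72, 72) [ 83.69981879 172.94692918]
```

View pics/w11.png

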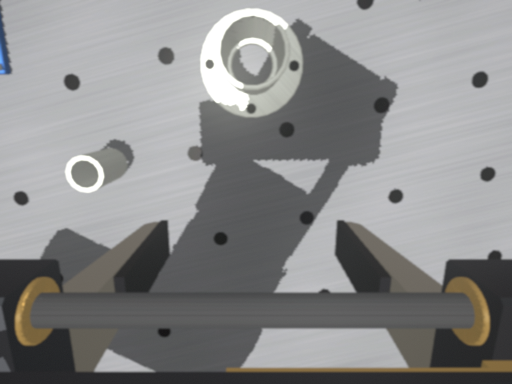

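The tube stands on the flange around (252,50), with the flange at (252,63). The lit flange spoils the outer-rim fit, so I check the bore rim numerically.

Run:
```python
from rnd import *
p=np.load("w11p.npz");f=np.load("w11.npy")
for R,s in((.024,3),(.028,3),(.024,2)):
  for c0 in((.468,-.380),(.470,-.381),(.466,-.379)):
    print(R,s,c0,circ(f,p,c0,.09,R,s))
g=cv2.cvtColor(f,cv2.COLOR_RGB2GRAY);u,v=proj(p,[.468,-.3803,.09]).round().astype(int);print(u,v)
print("h",g[v,u-46:u+47:2]);print("v",g[max(v-50,0):v+60:2,u])
```

```text
0.024 3 (0.468, -0.38) (array([ 0.46775102, -0.38133293]), np.float64(46.9), 55, 72)
0.024 3 (0.47, -0.381) (array([ 0.46773437, -0.38127405]), np.float64(46.8), 55, 72)
0.024 3 (0.466, -0.379) (array([ 0.46632153, -0.38107604]), np.float64(48.8), 44, 71)
0.028 3 (0.468, -0.38) (array([ 0.46688974, -0.37510487]), np.float64(59.5), 36, 57)
0.028 3 (0.47, -0.381) (array([ 0.46762119, -0.37860074]), np.float64(59.2), 31, 53)
0.028 3 (0.466, -0.379) (array([ 0.46690485, -0.37512517]), np.float64(59.6), 34, 57)
0.024 2 (0.468, -0.38) (array([ 0.46770699, -0.38129667]), np.float64(46.9), 62, 71)
0.024 2 (0.47, -0.381) (array([ 0.46768721, -0.38129421]), np.float64(46.9), 63, 71)
0.024 2 (0.466, -0.379) (array([ 0.46769945, -0.38129859]), np.float64(46.9), 63, 72)
251 51
h [255 255 255 255 255 255 255 255 156 141 141 141 144 180 192 159 128 135
 186 195 193 193 193 193 194 194 192 190 189 190 185 224 249 207 170 133
 129 128 127 130 165 180 172 184 183 184 189]
v [185 187 186 186 252 255 255 250 144 153 155 155 154 156 156 157 158 158
 201 255 255 220 186 193 192 193 193 195 196 195 195 197 199 198 201 202
 169 121 118 117 118 120 179 194 167 139 139 186 197 192 192 147  84  82
  81]
```

The bore rim reads (0.4677, -0.3813) and the flange (0.4686, -0.3804), so the big tube is within about 1.2 mm. Next is the small tube.

```bash
P="python3 -m pendant"
$P '[{"tx":-0.0243,"ty":-0.0497,"tz":0,"spin":0},{"tx":-0.0243,"ty":-0.0497,"tz":0,"spin":0},{"tx":-0.0243,"ty":-0.0497,"tz":0,"spin":0},{"tx":0,"ty":0,"tz":0,"spin":0},{"tx":0,"ty":0,"tz":0,"spin":0},{"tx":0,"ty":0,"tz":0,"spin":0},{"tx":0,"ty":0,"tz":0,"spin":0}]' 0.7
python3 - <<'E'
from rnd import *
p,f=grab("wrist","w12");np.save("w12.npy",f);T=env.state()["tool_pos"];print(yaw(),T)
r=circ(f,p,(.4107,-.2117),.06,.017,6);print("small",r,totool(r[0]-T[:2]),proj(p,[*r[0],.06]))
E
```

```text
time_s: 31.62
tool_pos: [0.3279, -0.1911, 0.1806]
tool_rot: [0.0, 0.992, -0.126, -0.0]
force: [-0.6, 0.2, 0.4]
finger_gap: 0.699
finger_force: 0.0
-0.2523120934345821 [ 0.32782435 -0.1910169   0.18056226]
small (array([ 0.41073299, -0.21037945]), np.float64(33.9), 66, 72) [ 0.0851173  -0.00194812] [248.60632031  88.27974311]
```

```bash
P="python3 -m pendant"
$P '[{"tx":0.0425,"ty":-0.0022,"tz":0,"spin":0},{"tx":0.0425,"ty":0,"tz":0.02,"spin":0},{"tx":0,"ty":0,"tz":0.05,"spin":0},{"tx":0,"ty":0,"tz":0.05,"spin":0},{"tx":0,"ty":0,"tz":0.04,"spin":0},{"tx":0,"ty":0,"tz":0,"spin":0},{"tx":0,"ty":0,"tz":0,"spin":0},{"tx":0,"ty":0,"tz":0,"spin":0}]'
$P '[{"tx":0,"ty":0,"tz":0,"spin":0},{"tx":0,"ty":0,"tz":0,"spin":0},{"tx":0,"ty":0,"tz":0,"spin":0},{"tx":0,"ty":0,"tz":0,"spin":0},{"tx":0,"ty":0,"tz":0,"spin":0},{"tx":0,"ty":0,"tz":0,"spin":0}]' 0
python3 -c "
from h import *
T=env.state();print(T['tool_pos'],T['force'],yaw(),totool(np.array([.41073,-.21038])-T['tool_pos'][:2]))"
```

```text
time_s: 32.67
tool_pos: [0.4118, -0.2101, 0.0223]
tool_rot: [0.0, 0.992, -0.125, 0.001]
force: [-0.0, 0.3, -0.5]
finger_gap: 0.699
finger_force: 0.0
time_s: 33.42
tool_pos: [0.4107, -0.2094, 0.0209]
tool_rot: [0.0, 0.992, -0.125, 0.0]
force: [-1.4, -0.4, 6.3]
finger_gap: 0.365
finger_force: 30.0
[ 0.41074144 -0.20944091  0.0209194 ] [-1.42608338 -0.40441633  6.30050404] -0.25118956377637724 [0.00022234 0.00091246]
```

```bash
P="python3 -m pendant"
$P '[{"tx":0,"ty":0,"tz":-0.02,"spin":0},{"tx":0,"ty":0,"tz":-0.05,"spin":0},{"tx":0,"ty":0,"tz":-0.05,"spin":0},{"tx":0,"ty":0,"tz":-0.03,"spin":0},{"tx":-0.0187,"ty":-0.0516,"tz":0,"spin":0},{"tx":-0.0187,"ty":-0.0516,"tz":0,"spin":0},{"tx":-0.0187,"ty":-0.0516,"tz":0,"spin":0},{"tx":-0.0187,"ty":-0.0516,"tz":0,"spin":0}]'
$P '[{"tx":-0.0187,"ty":-0.0516,"tz":0,"spin":0},{"tx":-0.0187,"ty":-0.0516,"tz":0,"spin":0},{"tx":-0.0187,"ty":-0.0516,"tz":0,"spin":0},{"tx":-0.0187,"ty":-0.0516,"tz":0,"spin":0},{"tx":-0.0187,"ty":-0.0516,"tz":0,"spin":0},{"tx":-0.0187,"ty":-0.0516,"tz":0,"spin":0},{"tx":-0.0187,"ty":-0.0516,"tz":0,"spin":0},{"tx":0,"ty":0,"tz":0,"spin":0}]'
$P '[{"tx":0,"ty":0,"tz":0,"spin":0},{"tx":0,"ty":0,"tz":0,"spin":0},{"tx":0,"ty":0,"tz":0,"spin":0},{"tx":0,"ty":0,"tz":0,"spin":0}]'
python3 - <<'E'
from rnd import *
p,f=grab("wrist","w13");np.save("w13.npy",f);np.savez("w13p.npz",**p);T=env.state()["tool_pos"];print(yaw(),T,proj(p,[.4645,.3635,.01]))
for s in(8,4):
    r=circ(f,p,(.4645,.3635),.01,.037,s);print(r,totool(r[0]-T[:2]))
r=circ(f,p,r[0],.01,.010,4);print("bore",r)
E
```

```text
time_s: 34.42
tool_pos: [0.3887, 0.0107, 0.1705]
tool_rot: [-0.0, 0.992, -0.126, -0.0]
force: [1.7, 0.5, -1.5]
finger_gap: 0.366
finger_force: 30.0
time_s: 35.42
tool_pos: [0.3517, 0.3947, 0.1701]
tool_rot: [-0.0, 0.992, -0.124, -0.0]
force: [-0.7, -1.3, -1.6]
finger_gap: 0.368
finger_force: 30.0
time_s: 35.92
tool_pos: [0.3527, 0.391, 0.1709]
tool_rot: [-0.0, 0.992, -0.126, 0.0]
force: [0.0, 0.0, -1.3]
finger_gap: 0.366
finger_force: 30.0
-0.2519925824895954 [0.35265012 0.39118725 0.17084669] [249.7768688   57.33370453]
(array([0.46422446, 0.36323625]), np.float64(74.3), 59, 72) [ 0.11501968 -0.00075104]
(array([0.46425304, 0.36322589]), np.float64(74.3), 64, 72) [ 0.11504994 -0.00074814]
bore (array([0.46431717, 0.36326438]), np.float64(19.1), 72, 72)
```

```bash
P="python3 -m pendant"
$P '[{"tx":0.04,"ty":-0.0012,"tz":0,"spin":0},{"tx":0.04,"ty":0,"tz":0,"spin":0},{"tx":0.0349,"ty":0,"tz":0.03,"spin":0},{"tx":0,"ty":0,"tz":0.05,"spin":0},{"tx":0,"ty":0,"tz":0.05,"spin":0},{"tx":0,"ty":0,"tz":0,"spin":0},{"tx":0,"ty":0,"tz":0,"spin":0},{"tx":0,"ty":0,"tz":0,"spin":0}]'
$P '[{"tx":0,"ty":0,"tz":0,"spin":0},{"tx":0,"ty":0,"tz":0,"spin":0},{"tx":0,"ty":0,"tz":0,"spin":0},{"tx":0,"ty":0,"tz":0,"spin":0}]'
python3 -c "
from h import *
T=env.state();print(T['tool_pos'],T['force'],yaw(),totool(np.array([.4642,.3637])-T['tool_pos'][:2]))"
```

```text
time_s: 36.98
tool_pos: [0.4654, 0.3653, 0.0431]
tool_rot: [-0.001, 0.992, -0.125, 0.001]
force: [-0.1, 0.5, -2.3]
finger_gap: 0.368
finger_force: 30.0
time_s: 37.48
tool_pos: [0.464, 0.3642, 0.0407]
tool_rot: [-0.0, 0.992, -0.125, -0.0]
force: [0.8, -0.2, -2.3]
finger_gap: 0.371
finger_force: 30.0
[0.46398335 0.36418845 0.04073467] [ 0.75403788 -0.21163713 -2.31973867] -0.2512766306819855 [0.0003313  0.00041925]
```

```bash
P="python3 -m pendant"
$P '[{"tx":0.0003,"ty":0.0004,"tz":0.006,"spin":0},{"tx":0,"ty":0,"tz":0.0035,"spin":0},{"tx":0,"ty":0,"tz":0,"spin":0},{"tx":0,"ty":0,"tz":0,"spin":0},{"tx":0,"ty":0,"tz":0,"spin":0},{"tx":0,"ty":0,"tz":0,"spin":0}]'
$P '[{"tx":0,"ty":0,"tz":0.0006,"spin":0},{"tx":0,"ty":0,"tz":0,"spin":0},{"tx":0,"ty":0,"tz":0,"spin":0}]'
$P '[{"tx":0,"ty":0,"tz":0,"spin":0},{"tx":0,"ty":0,"tz":0,"spin":0},{"tx":0,"ty":0,"tz":0,"spin":0},{"tx":0,"ty":0,"tz":-0.03,"spin":0},{"tx":0,"ty":0,"tz":-0.05,"spin":0},{"tx":0,"ty":0,"tz":-0.06,"spin":0},{"tx":-0.05,"ty":0,"tz":0,"spin":0},{"tx":-0.05,"ty":0,"tz":0,"spin":0}]' 0.7
$P '[{"tx":0,"ty":0,"tz":0,"spin":0},{"tx":0,"ty":0,"tz":0,"spin":0},{"tx":0,"ty":0,"tz":0,"spin":0},{"tx":0,"ty":0,"tz":0,"spin":0}]'
python3 - <<'E'
from edges import *
from rnd import *
p,f=grab("wrist","w14");np.save("w14.npy",f);np.savez("w14p.npz",**p)
for c0 in((.4643,.3632),(.4655,.364)):
  print("rim",circ(f,p,c0,.07,.017,3),"bore",circ(f,p,c0,.07,.013,2))
print("flange",circ(f,p,(.4643,.3632),.01,.037,4))
q,t=grab("top","topend")
for n,c,z,R in(("big",(.4677,-.3808),.09,.024),("small",(.4643,.3634),.07,.013)):
  print("top cam",n,circ(t,q,c,z,R,4))
a=np.load("top0.npy")
for n,c in(("square on blank",(.5915,.1627,.097)),("old square",(.444,-.0905,.075)),("fingergrip down",(.548,-.129,.05)),("fingergrip up",(.659,-.157,.143))):
  u,v=proj(q,c).round().astype(int);print(n,(u,v),t[v-3:v+4,u-3:u+4].mean((0,1)).round(),a[v-3:v+4,u-3:u+4].mean((0,1)).round())
E
```

```text
time_s: 38.22
tool_pos: [0.4641, 0.3637, 0.031]
tool_rot: [0.0, 0.992, -0.125, -0.0]
force: [0.4, 0.6, -1.9]
finger_gap: 0.367
finger_force: 30.0
time_s: 38.6
tool_pos: [0.4642, 0.3638, 0.0309]
tool_rot: [-0.0, 0.992, -0.125, 0.0]
force: [-2.0, -2.0, 5.4]
finger_gap: 0.368
finger_force: 30.0
time_s: 39.6
tool_pos: [0.3669, 0.3891, 0.1715]
tool_rot: [-0.001, 0.992, -0.126, 0.001]
force: [1.0, 0.5, -0.1]
finger_gap: 0.698
finger_force: 0.0
time_s: 40.1
tool_pos: [0.3681, 0.3883, 0.1704]
tool_rot: [0.0, 0.992, -0.126, 0.0]
force: [0.7, -1.0, 0.3]
finger_gap: 0.701
finger_force: 0.0
rim (array([0.46269611, 0.36144216]), np.float64(35.7), 28, 40) bore (array([0.46407624, 0.36297573]), np.float64(24.4), 67, 68)
rim (array([0.4667051 , 0.36485983]), np.float64(39.0), 31, 41) bore (array([0.46410097, 0.36297071]), np.float64(24.5), 67, 68)
flange (array([0.46459253, 0.36328711]), np.float64(73.7), 68, 72)
top cam big (array([ 0.46637711, -0.38070296]), np.float64(54.9), 40, 59)
top cam small (array([0.46429892, 0.35984581]), np.float64(30.8), 47, 72)
square on blank (np.int64(188), np.int64(155)) [85. 86. 80.] [204. 126.  88.]
old square (np.int64(287), np.int64(215)) [94. 93. 95.] [85. 85. 85.]
fingergrip down (np.int64(301), np.int64(176)) [ 55. 102. 179.] [44. 44. 42.]
fingergrip up (np.int64(317), np.int64(125)) [51. 51. 52.] [89. 89. 90.]
```

The small tube is within 0.5 mm of its flange and the finger is still up. The gripper is clear of everything.

```bash
python3 -c "
from workcell import env
print(env.hand_in())"
```

```text
the job is handed in; nothing more can be done
None
```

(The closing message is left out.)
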